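Sort the washed sausage-grinder parts

ROBOT

A 6-joint arm with a two-finger parallel gripper is mounted at the origin on the work surface. World frame = base frame: x ahead of the robot, y to its left, z up, the work surface at z = 0. Lengths are in m, angles in rad, forces in N, time in s.
With the tool pointing down it reaches from about 0.35 to 0.775 m from the base axis. Payload 7.3 kg.
Tool frame: the origin (TCP) lies between the finger pads; the fingertips stand 17 mm ahead of it and the grasp point (between the pads) lies 2 mm behind it; z points along the fingers, y is the direction in which the jaws open and shut (so a half turn about z gives the same grasp; the last joint's range is limited). The gripper opens to 92 mm and grips with 3 to 60 N. Pads are 19 mm wide; open, the fingers measure 130 mm over their backs; the gripper's body (75 mm by 190 mm) begins 47 mm behind the grasp point.
Start: joints at [1.018, 0.342, 1.524, -0, 1.275, -0.146], TCP at [0.208, 0.482, 0.244] pointing down, gripper open.
Joint ranges: [-2.53, 2.53], [-0.77, 2.02], [0.04, 2.7], [-1, 4.14], [0.28, 2.66], [-3.11, 3.11]. Speed limits (rad/s): [2.57, 2.57, 3.14, 3.14, 3.14, 3.14].

INTERFACE

Orientations are given as [roll, pitch, yaw] about the fixed x, y, z axes, in that order (R = Rz(yaw) Ry(pitch) Rx(roll)).
In Python, from cell import sensors, vision, hand_in gives the robot as it stands.
- The arm moves only by the tool step_arm, never from a script. Its argument "series" is a list of rows, each a list of 5 numbers: the opening, from 0 (shut) to 1 (fully open), then the shift along the world's x, y, z each as a share of 25 mm, from -1 to 1, then the turn about the world's z as a share of 0.08 rad, from -1 to 1. A call has 1 to 12 rows; each row shifts and turns the commanded pose from where the row before left it; what a row does not reach is not made up. A row lasts 1/10 s, in which the tool goes at most 50 mm and 8.59 degrees, less where a joint would pass 70% of its speed; a pose out of reach is approached as far as the arm can. A call with a number of a shift or a turn outside -1 to 1 is refused whole. A call with a gripper value outside its range is refused whole. The fingers move at their own pace and stop on an object; "squeeze" is the grip in N (left out, the last holds). Time passes only in rows, so rows that do not move let the fingers close. It gives the time, the measured TCP pose, the force and the opening at its end, in the units of the state.
- sensors.observe(): the state, without advancing time (a new reading comes with each control period).
- vision.read_camera(name): name is "scene" or "side" or "wrist"; returns a dict with "pixels" (384x512x3 uint8, blue, green, red), "range_z" (384x512 float32, m along the optical axis (not along the pixel's ray), 0 where there is no reading), "camera_matrix" (3x3 intrinsics, pixels), "pose" (4x4, takes a point from camera to world coordinates). Camera axes: x right, y down, z forward; pixel columns grow to the right and rows downward; lengths in m; the calibration is good to about 2 mm. A picture is of the moment at which its call begins.
- hand_in(): hands the job in, once; it reports no verdict.
The state is a dict: "time": time; "qpos": joint angles; "qvel": joint speeds; "joint_efforts": joint torques, N m; "tool_pos": TCP position; "tool_rot": TCP orientation; "contact_force": force on the tool from outside, world axes, zero at the start; "torque": the same for the moment, N m; "opening": finger opening in m.
Only numpy, scipy, OpenCV 4.12 (cv2) and the standard library are available. Lean on these libraries where they do the work, as an engineer would, in place of code of your own. Each camera call takes 0.05 s, during which the arm holds its last target.

TASK

Put the washed grinder parts away by kind: the two perforated grinding plates into the shallow rectangular metal pan, lying flat side by side with their hubs up; the two stuffing tubes into the pale oblong tub with teal handles, standing upright on their flanges; and the ring nut into the round dark dish, lying flat. Leave the amber spice jar and the black timer standing where they are.

Things in the scene. Friction and masses are not known exactly. Their poses are not given: they have to be found in the camera images.
- plate_coarse_c (a point): Coarse grinding plate of bare steel, seven large dark holes in a ring. Its disc is 54 mm across and 8 mm thick, with a solid round hub 20 mm across standing 14 mm up from the middle of its upper face (22 mm high in all): the hub is the easy grip. Lies flat on the table at the start, hub up. The point is on its axis, half-way up (11 mm above its underside); z is its axis, up.
- plate_fine_c (a point): Fine grinding plate of bare steel, many small dark holes. Its disc is 54 mm across and 8 mm thick, with a solid round hub 20 mm across standing 14 mm up from the middle of its upper face (22 mm high in all): the hub is the easy grip. Lies flat on the table at the start, hub up. The point is on its axis, half-way up (11 mm above its underside); z is its axis, up.
- tube_wide_c (a point): Wide steel stuffing tube (pipe 28 mm across); stands upright at the start on a round foot flange 46 mm across and 6 mm thick, above which a cone narrows until 24 mm up; from there to the top it is a straight pipe, so grip it there. 90 mm high in all. The point is on its axis, half-way up (45 mm above its underside); z is its axis, up.
- tube_narrow_c (a point): Narrow steel stuffing tube (pipe 18 mm across); stands upright at the start on a round foot flange 46 mm across and 6 mm thick, above which a cone narrows until 24 mm up; from there to the top it is a straight pipe, so grip it there. 90 mm high in all. The point is on its axis, half-way up (45 mm above its underside); z is its axis, up.
- ring_nut_c (a point): Ring nut: plain steel ring, 60 mm outside and 42 mm inside diameter, 24 mm high, open through the middle. Lies flat on the table at the start. The point is on its axis, half-way up (12 mm above its underside); z is its axis, up.
- pan: Shallow rectangular aluminium pan, fixed to the table, for the plates. 130 mm along its x, 170 mm along its y, 16 mm high; walls and floor 4 mm thick. Origin: centre of its underside, on the table; z up.
- tub: Pale blue-grey oblong tub with a teal handle on each short end, fixed to the table, for the tubes. 100 mm along its x, 180 mm along its y (194 mm over the handles), 26 mm high; walls and floor 4 mm thick. Origin: centre of its underside, on the table; z up.
- dish: Round dark steel dish, fixed to the table, for the ring nut. 144 mm across at the rim, 132 mm at the foot, 20 mm high; wall 3 mm, floor 4 mm thick. Origin: centre of its underside, on the table; z up.
- spice_jar_c (a point): Small amber glass spice jar with a steel lid, 40 mm across, 60 mm high, standing loose; not to be disturbed. The point is its centre, 30 mm above its underside.
- timer_center (a point): Plain black round kitchen timer, 48 mm across, 45 mm high, standing loose; not to be disturbed. The point is its centre, 22 mm above its underside.

How it is judged:
At the end, for the whole second after the job is handed in: Plates flat on the pan floor, hub up, not stacked or leaning; tubes upright on the tub floor; ring nut flat on the dish floor (each within 0.12 rad, height within 4 mm); all released and at rest (x of plate_coarse_c in the frame of pan between -0.061 and 0.061 m and y of plate_coarse_c in the frame of pan between -0.081 and 0.081 m and z of plate_coarse_c in the frame of pan between 0.011 and 0.019 m and angle between each of plate_coarse_c, plate_fine_c, tube_wide_c, tube_narrow_c's own z axis and vertical below 0.12 rad and x of plate_fine_c in the frame of pan between -0.061 and 0.061 m and y of plate_fine_c in the frame of pan between -0.081 and 0.081 m and z of plate_fine_c in the frame of pan between 0.011 and 0.019 m and x of tube_wide_c in the frame of tub between -0.046 and 0.046 m and y of tube_wide_c in the frame of tub between -0.086 and 0.086 m and z of tube_wide_c in the frame of tub between 0.045 and 0.053 m and x of tube_narrow_c in the frame of tub between -0.046 and 0.046 m and y of tube_narrow_c in the frame of tub between -0.086 and 0.086 m and z of tube_narrow_c in the frame of tub between 0.045 and 0.053 m and horizontal distance between ring_nut_c and dish below 0.06 m and z of ring_nut_c in the frame of dish between 0.012 and 0.02 m and angle between the z axis of ring_nut_c and the z axis of dish, either way round below 0.12 rad and linear speed of each of plate_coarse, plate_fine, tube_wide, tube_narrow, ring_nut below 0.02 m/s); the robot touches nothing.
It fails at once if the spice jar or the timer is shifted by more than 25 mm (distance of any of spice_jar_c, timer_center from where it was at the start of the episode above 0.025 m).
It also fails if it takes over 125 s, if anything falls off the work surface, if the arm or the gripper's body presses on something with over 40 N, if the wrist force passes 120 N, or if a joint passes its speed limit or range.

## Working session

There is one attempt and no reset: what is moved stays moved. The work goes in short steps, Python scripts to look and compute and a tool call to move; the robot and the scene stay as the last step left them, time stands still between calls to the robot, and variables do not carry over. Pictures are saved under pics/ and viewed, and the job is handed in when it is done.

Besides the shell and the picture viewer there is one more tool, called in YAML: its name, and indented under it one key for each argument. step_arm: Moves the arm, as the interface text tells. Its arguments: {"type":"object","properties":{"series":{"type":"array","items":{"type":"array","items":{"type":"number","minimum":-1,"maximum":1}}},"squeeze":{"type":"number"}},"required":["series"]}

```bash
mkdir -p pics; ls; python3 - <<'E'
from cell import sensors, vision
import cv2
s=sensors.observe(); print(s)
for n in ["scene","side","wrist"]:
    d=vision.read_camera(n); cv2.imwrite(f"pics/{n}0.png",d["pixels"])
    import numpy as np
    np.savez(f"pics/{n}0.npz",**d)
    print(n,d["camera_matrix"].round(1).tolist(),d["pose"].round(3).tolist(),(d["range_z"]>0).mean())
E
```

```text
pics
{'time': 0.0, 'qpos': array([ 1.01799774e+00,  3.42734033e-01,  1.52503242e+00, -4.10674911e-06,
        1.27541878e+00, -1.46005679e-01]), 'qvel': array([ 0.00120779, -0.00039558,  0.00144542,  0.00116405, -0.00048607,
       -0.00125719]), 'joint_efforts': array([ 1.46660997e-03, -4.31223929e+01, -2.44227755e+01,  7.19343452e-02,
        5.56252396e-02, -1.28746851e-04]), 'tool_pos': array([0.20749869, 0.48182493, 0.24303371]), 'tool_rot': array([-3.14001644e+00, -2.27816086e-04,  2.73480076e+00]), 'contact_force': array([0.81519881, 0.22990622, 0.12554974]), 'torque': array([ 0.06856951,  0.04675023, -0.02162289]), 'opening': 0.09164422097876287}
scene [[377.8, 0.0, 254.1], [0.0, 377.8, 195.7], [0.0, 0.0, 1.0]] [[-0.824, 0.482, -0.298, 0.802], [0.567, 0.71, -0.419, 0.467], [0.01, -0.514, -0.858, 0.999], [0.0, 0.0, 0.0, 1.0]] 0.9958140055338541
side [[368.9, 0.0, 252.9], [0.0, 368.9, 191.4], [0.0, 0.0, 1.0]] [[0.993, -0.074, 0.089, 0.417], [-0.116, -0.644, 0.756, -0.818], [0.001, -0.762, -0.648, 0.754], [0.0, 0.0, 0.0, 1.0]] 0.9962870279947916
wrist [[316.0, 0.0, 258.7], [0.0, 316.0, 194.2], [0.0, 0.0, 1.0]] [[0.396, 0.879, 0.266, 0.136], [0.918, -0.379, -0.115, 0.513], [-0.001, 0.29, -0.957, 0.384], [0.0, 0.0, 0.0, 1.0]] 0.9960479736328125
```

View pics/scene0.png

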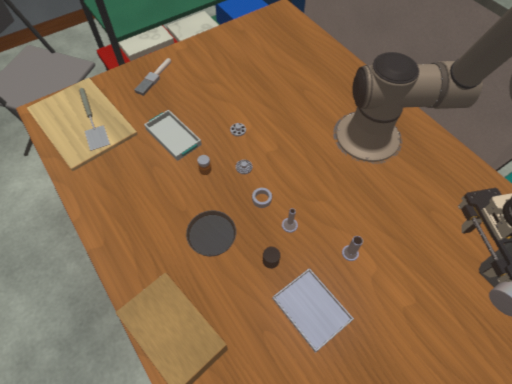

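View pics/side0.png

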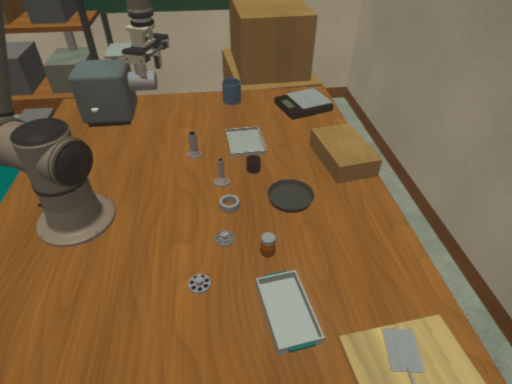

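View pics/wrist0.png

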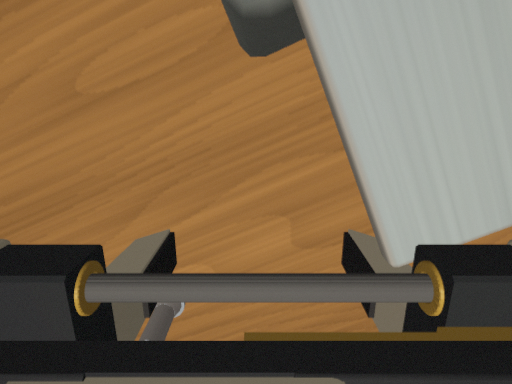

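The scene camera shows the pan at (313,308), tub at (172,134), dish at (211,233), ring at (262,197), tubes at (290,222) and (352,250), plates at (238,129) and (244,167), jar at (204,164) and timer at (271,257). The side view matches. Next I turn these into world points.

```bash
cat > h.py <<'E'
import numpy as np, cv2
def cloud(d):
    K=d["camera_matrix"];z=d["range_z"];v,u=np.mgrid[:z.shape[0],:z.shape[1]]
    P=np.stack([(u-K[0,2])/K[0,0]*z,(v-K[1,2])/K[1,1]*z,z,np.ones_like(z)],-1)@np.array(d["pose"]).T
    P=P[...,:3]; P[z<=0]=np.nan; return P
def ray(d,u,v,h):
    K=d["camera_matrix"];T=np.array(d["pose"])
    r=T[:3,:3]@np.array([(u-K[0,2])/K[0,0],(v-K[1,2])/K[1,1],1]);o=T[:3,3]
    return o+r*(h-o[2])/r[2]
def proj(d,p):
    T=np.linalg.inv(d["pose"]);c=T[:3,:3]@np.array(p)+T[:3,3];q=d["camera_matrix"]@c;return q[:2]/q[2]
E
python3 - <<'E'
from h import *
seeds=dict(coarse=(238,129),fine=(244,167),ring=(262,197),tubeA=(290,222),tubeB=(352,250),jar=(204,164),timer=(271,257),pan=(313,308),tub=(172,134),dish=(211,233))
for n in ["scene","side"]:
    d=np.load(f"pics/{n}0.npz");P=cloud(d)
    Z=P[...,2]
    print(n,"table z",np.nanmedian(Z[(np.abs(Z)<.02)]))
    m=((Z>.005)&(Z<.13)&(P[...,0]>.1)&(P[...,0]<1.0)&(np.abs(P[...,1])<.6)).astype(np.uint8)
    k,l,st,c=cv2.connectedComponentsWithStats(m)
    for i in range(1,k):
        if st[i,4]<30: continue
        q=P[l==i]; print(c[i].round(0),st[i,4],"min",q.min(0).round(3),"max",q.max(0).round(3),"mid",((q.min(0)+q.max(0))/2).round(3)[:2])
s=np.load("pics/scene0.npz");t=np.load("pics/side0.npz")
a=cv2.resize(s["pixels"][100:350,140:380],None,fx=2.4,fy=2.4,interpolation=cv2.INTER_CUBIC)
b=cv2.resize(t["pixels"][110:360,170:340],None,fx=2.4,fy=2.4,interpolation=cv2.INTER_CUBIC)
cv2.imwrite("pics/cs.png",a);cv2.imwrite("pics/ct.png",b)
E
```

```text
scene table z 0.0004180759262615852
[ 91. 136.] 3098 min [ 0.645 -0.6    0.005] max [ 0.898 -0.416  0.042] mid [ 0.771 -0.508]
[172. 134.] 924 min [ 0.486 -0.477  0.005] max [ 0.614 -0.264  0.033] mid [ 0.55  -0.371]
[238. 129.] 145 min [ 0.326 -0.292  0.005] max [ 0.378 -0.24   0.027] mid [ 0.352 -0.266]
[346. 149.] 32 min [ 0.1   -0.026  0.005] max [0.108 0.033 0.013] mid [0.104 0.003]
[204. 164.] 220 min [ 0.511 -0.204  0.005] max [ 0.55  -0.165  0.064] mid [ 0.53  -0.184]
[244. 166.] 181 min [ 0.393 -0.153  0.005] max [ 0.447 -0.099  0.026] mid [ 0.42  -0.126]
[262. 197.] 221 min [ 0.407 -0.025  0.005] max [0.472 0.034 0.028] mid [0.44  0.004]
[290. 221.] 219 min [0.403 0.1   0.005] max [0.448 0.144 0.094] mid [0.426 0.122]
[212. 230.] 619 min [ 0.559 -0.053  0.005] max [0.701 0.09  0.025] mid [0.63  0.019]
[205. 238.] 59 min [ 0.635 -0.002  0.005] max [0.676 0.041 0.009] mid [0.656 0.019]
[353. 248.] 302 min [0.282 0.26  0.005] max [0.36  0.31  0.095] mid [0.321 0.285]
[271. 257.] 314 min [0.511 0.156 0.006] max [0.559 0.204 0.049] mid [0.535 0.18 ]
[311. 307.] 728 min [0.456 0.
[... 914 characters left out ...]
. 197.] 46 min [ 0.598 -0.018  0.005] max [0.659 0.042 0.008] mid [0.628 0.012]
[229. 203.] 256 min [ 0.412 -0.03   0.005] max [0.47  0.032 0.027] mid [0.441 0.001]
[112. 214.] 35 min [ 0.1   -0.032  0.006] max [0.106 0.027 0.013] mid [ 0.103 -0.003]
[224. 238.] 236 min [ 0.395 -0.156  0.005] max [ 0.445 -0.1    0.026] mid [ 0.42  -0.128]
[267. 244.] 333 min [ 0.51  -0.21   0.005] max [ 0.547 -0.171  0.064] mid [ 0.528 -0.19 ]
[289. 312.] 1325 min [ 0.487 -0.468  0.005] max [ 0.609 -0.267  0.03 ] mid [ 0.548 -0.368]
[199. 283.] 331 min [ 0.325 -0.296  0.005] max [ 0.375 -0.244  0.025] mid [ 0.35 -0.27]
[408. 354.] 7187 min [ 0.643 -0.571  0.005] max [ 0.895 -0.422  0.034] mid [ 0.769 -0.496]
```

```bash
python3 - <<'E'
from h import *
# rotated rect of wall tops
for n in ["scene","side"]:
    d=np.load(f"pics/{n}0.npz");P=cloud(d);Z=P[...,2]
    for nm,(x0,x1,y0,y1,z0) in dict(all=(0.1,1,-.6,.6,.004)).items():
        m=((Z>z0)&(Z<.13)&(P[...,0]>x0)&(P[...,0]<x1)&(P[...,1]>y0)&(P[...,1]<y1)).astype(np.uint8)
        k,l,st,c=cv2.connectedComponentsWithStats(m)
        for i in range(1,k):
            if st[i,4]<300: continue
            q=P[l==i][:,:2].astype(np.float32); r=cv2.minAreaRect(q*1000); print(n,c[i].round(),r)
E
```

```text
scene [ 91. 136.] ((770.6519775390625, -512.7114868164062), (247.56576538085938, 184.20022583007812), 2.398737907409668)
scene [173. 134.] ((543.4566650390625, -374.2940673828125), (118.99286651611328, 214.39007568359375), 8.101723670959473)
scene [211. 232.] ((630.5261840820312, 19.465110778808594), (141.96824645996094, 142.2734375), 32.12608337402344)
scene [353. 248.] ((319.5624694824219, 286.2698974609375), (80.54934692382812, 42.48720932006836), 7.234893321990967)
scene [271. 257.] ((532.8427124023438, 173.38632202148438), (60.21946716308594, 47.4337158203125), 71.83314514160156)
scene [313. 309.] ((521.2959594726562, 349.30206298828125), (138.05104064941406, 172.46331787109375), 2.9883813858032227)
scene [172. 331.] ((849.9776000976562, 201.41583251953125), (163.98550415039062, 240.71771240234375), 9.074645042419434)
side [305. 107.] ((806.052001953125, 564.2032470703125), (210.27232360839844, 118.06015014648438), 13.143220901489258)
side [344. 153.] ((847.4465942382812, 198.62042236328125), (152.2127685546875, 247.37911987304688), 8.758062362670898)
side [247. 147.] ((525.9984741210938, 292.1535339355469), (134.3523712158203, 283.93585205078125), 1.9626442193984985)
side [290. 195.] ((629.5574951171875, 16.465591430664062), (142.7865447998047, 143.93630981445312), 13.196162223815918)
side [267. 244.] ((528.6358032226562, -190.6123046875), (38.391300201416016, 38.02425765991211), 46.487693786621094)
side [288. 312.] ((548.0151977539062, -367.8958435058594), (101.04682922363281, 195.3590087890625), 7.924525737762451)
side [199. 283.] ((350.0728759765625, -270.1031188964844), (52.70914840698242, 50.737552642822266), 89.74015045166016)
side [408. 354.] ((768.6593017578125, -505.2107238769531), (242.7425994873047, 150.96450805664062), 4.411833763122559)
```

View pics/cs.png

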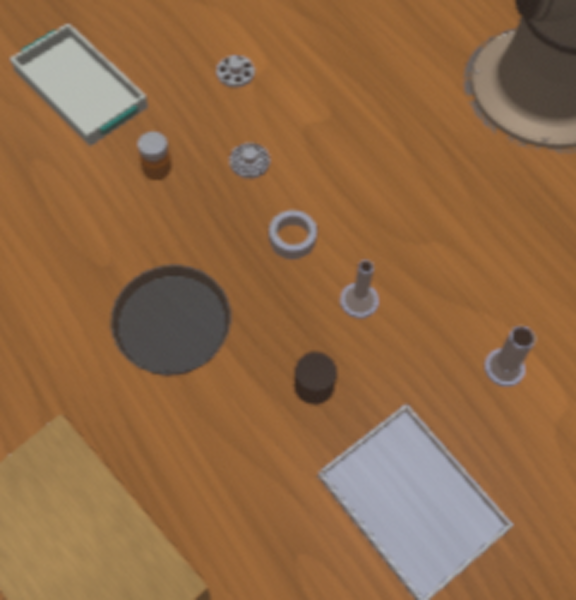

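View pics/ct.png

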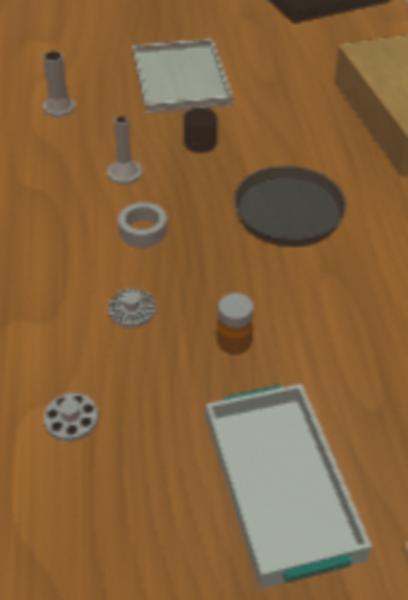

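```bash
python3 - <<'E'
from h import *
# tube tops/flanges and hub tops
b=dict(coarse=(.352,-.267,.018,.03,.04),fine=(.42,-.127,.018,.03,.04),tubeN=(.426,.12,.04,.1,.04),tubeW=(.337,.285,.04,.1,.035),ring=(.44,.003,.02,.03,.045),jar=(.529,-.186,.05,.07,.04),timer=(.535,.18,.04,.055,.04))
fl=dict(tubeN=(.426,.12,.003,.009,.035),tubeW=(.337,.285,.003,.009,.035))
for n in ["scene","side"]:
    d=np.load(f"pics/{n}0.npz");P=cloud(d)
    for B in (b,fl):
      for k,(x,y,z0,z1,r) in B.items():
        q=P[(np.hypot(P[...,0]-x,P[...,1]-y)<r)&(P[...,2]>z0)&(P[...,2]<z1)]
        c,rad=cv2.minEnclosingCircle(q[:,:2].astype(np.float32)*1000)
        print(n,k,len(q),"mean",q.mean(0).round(4),"max z",q[:,2].max().round(3),"circ",np.round(c,1),round(rad,1), q.min(0).round(3),q.max(0).round(3))
    # pan walls
    for nm,(x,y,r,z0,z1) in dict(pan=(.525,.348,.12,.012,.025),tub=(.548,-.368,.13,.02,.033)).items():
        q=P[(np.hypot(P[...,0]-x,P[...,1]-y)<r)&(P[...,2]>z0)&(P[...,2]<z1)]
        print(n,nm,cv2.minAreaRect(q[:,:2].astype(np.float32)*1000),q.min(0),q.max(0))
E
```

```text
scene coarse 21 mean [ 0.3512 -0.2668  0.0224] max z 0.027 circ [ 351.4 -266.7] 9.1 [ 0.344 -0.276  0.018] [ 0.359 -0.258  0.027]
scene fine 29 mean [ 0.4213 -0.1259  0.0227] max z 0.026 circ [ 421.5 -127.2] 10.7 [ 0.412 -0.137  0.019] [ 0.43  -0.117  0.026]
scene tubeN 83 mean [0.4282 0.1244 0.0738] max z 0.094 circ [426.1 122. ] 9.6 [0.417 0.113 0.041] [0.435 0.131 0.094]
scene tubeW 169 mean [0.3425 0.2902 0.0768] max z 0.095 circ [338.  288.8] 14.4 [0.324 0.275 0.04 ] [0.352 0.302 0.095]
scene ring 144 mean [0.4428 0.0049 0.0238] max z 0.028 circ [442.2   4.3] 29.9 [ 0.412 -0.025  0.02 ] [0.472 0.033 0.028]
scene jar 109 mean [ 0.5307 -0.1842  0.0592] max z 0.064 circ [ 529.8 -185.7] 20.0 [ 0.512 -0.204  0.051] [ 0.547 -0.167  0.064]
scene timer 232 mean [0.5354 0.1795 0.0447] max z 0.049 circ [535.2 179.3] 24.1 [0.511 0.156 0.04 ] [0.559 0.203 0.049]
scene tubeN 78 mean [0.4302 0.124  0.0059] max z 0.009 circ [429.  118.3] 32.5 [0.397 0.086 0.003] [0.45  0.15  0.009]
scene tubeW 66 mean [0.344  0.2897 0.0059] max z 0.009 circ [337.6 284.5] 34.3 [0.307 0.25  0.003] [0.364 0.317 0
[... 1150 characters left out ...]
ean [0.5334 0.1744 0.0449] max z 0.049 circ [535.1 176.3] 25.5 [0.511 0.153 0.04 ] [0.556 0.199 0.049]
side tubeN 52 mean [0.4256 0.1107 0.006 ] max z 0.009 circ [424.  119.7] 32.4 [0.392 0.096 0.003] [0.456 0.139 0.009]
side tubeW 33 mean [0.3379 0.2745 0.0062] max z 0.009 circ [339.5 283.5] 25.2 [0.315 0.262 0.004] [0.365 0.3   0.009]
side pan ((523.530029296875, 345.29052734375), (129.9828643798828, 174.13119506835938), 3.241231918334961) [0.45469723 0.25735368 0.01200674] [0.59276039 0.43285401 0.01936537]
side tub ((565.2742919921875, -365.50372314453125), (136.5681915283203, 195.2908172607422), 8.1704683303833) [ 0.48700453 -0.46761703  0.02003044] [ 0.64674251 -0.26735106  0.03035463]
```

The measurements agree across the two views to about 4 mm, so I use the averages:

| Item | Position (m) |
|---|---|
| Wide tube | (.337,.286) |
| Narrow tube | (.425,.120) |
| Ring | (.442,.003) |
| Fine plate | (.420,-.129) |
| Coarse plate | (.351,-.268) |
| Pan | (.524,.347), 3° |
| Tub | (.548,-.367), 8° |
| Dish | (.630,.018) |

I start by moving above the wide tube, with the jaws roughly along x.

step_arm:
  series:
    - [1,0.43,-0.65,-0.15,-1]
    - [1,0.43,-0.65,-0.15,-1]
    - [1,0.43,-0.65,-0.15,-1]
    - [1,0.43,-0.65,-0.15,-1]
    - [1,0.43,-0.65,-0.15,-1]
    - [1,0.43,-0.65,-0.15,-1]
    - [1,0.43,-0.65,-0.15,-1]
    - [1,0.43,-0.65,-0.15,-1]
    - [1,0.43,-0.65,-0.15,-1]
    - [1,0.43,-0.65,-0.15,-1]
    - [1,0.43,-0.65,-0.15,-1]
    - [1,0.43,-0.65,-0.15,-1]
  squeeze: 35

```text
time: 1.35
tool_pos: [0.3369, 0.2864, 0.1984]
tool_rot: [-3.141, 0.0, 1.772]
contact_force: [-0.8, 0.0, 0.3]
opening: 0.0921
```

step_arm:
  series:
    - [1,0,0,0,-0.75]
    - [1,0,0,0,0]
    - [1,0,0,0,0]

```text
time: 1.65
tool_pos: [0.3366, 0.2872, 0.1987]
tool_rot: [-3.142, 0.0, 1.716]
contact_force: [-0.0, 0.0, 0.2]
opening: 0.0918
```

```bash
cat > look.py <<'E'
import sys
from cell import sensors, vision
from h import *
for a in sys.argv[1:]:
    n,f=a.split(":")
    d=vision.read_camera(n);cv2.imwrite(f"pics/{f}.png",d["pixels"]);np.savez(f"pics/{f}.npz",**d)
s=sensors.observe();print(s["time"],s["tool_pos"].round(4),s["tool_rot"].round(3),s["contact_force"].round(1),round(s["opening"],4))
E
python3 look.py wrist:w1; python3 - <<'E'
from h import *
d=np.load("pics/w1.npz");P=cloud(d)
q=P[(np.hypot(P[...,0]-.337,P[...,1]-.286)<.04)&(P[...,2]>.03)&(P[...,2]<.1)]
print(len(q),q.mean(0),cv2.minEnclosingCircle(q[:,:2].astype(np.float32)*1000))
E
```

```text
1.7 [0.3365 0.2873 0.1987] [-3.142  0.     1.717] [ 0.3 -0.2 -0.1] 0.0917
1239 [0.33727878 0.29126146 0.08100892] ((337.79705810546875, 287.43438720703125), 14.13202953338623)
```

View pics/w1.png

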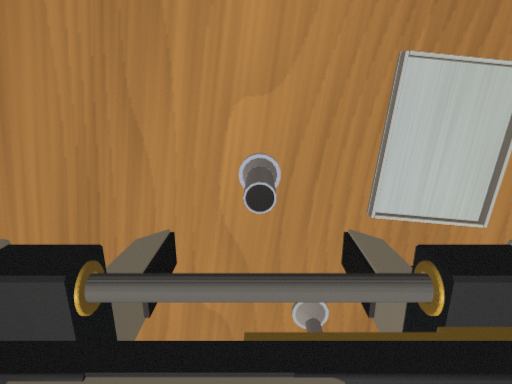

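The wrist view shows the wide tube's mouth at (260,197), centred between the fingers, and depth gives (.338,.287). I go down to TCP z = 0.060 and grip.

step_arm:
  series:
    - [1,0,0,-0.93,0]
    - [1,0,0,-0.93,0]
    - [1,0,0,-0.93,0]
    - [1,0,0,-0.93,0]
    - [1,0,0,-0.93,0]
    - [1,0,0,-0.9,0]
    - [1,0,0,0,0]
    - [0,0,0,0,0]
    - [0,0,0,0,0]
    - [0,0,0,0,0]
    - [0,0,0,0,0]
    - [0,0,0,0,0]

```text
time: 2.9
tool_pos: [0.337, 0.2873, 0.0605]
tool_rot: [3.14, -0.0, 1.715]
contact_force: [1.6, 0.3, 0.5]
opening: 0.0565
```

step_arm:
  series:
    - [0,0,0,0,0]
    - [0,0,0,0,0]
    - [0,0,0,0,0]
    - [0,0,0,0,0]
    - [0,0,0,0,0]
    - [0,0,0,0,0]

```text
time: 3.5
tool_pos: [0.3367, 0.2872, 0.0599]
tool_rot: [-3.142, 0.0, 1.715]
contact_force: [-0.6, -0.8, -0.8]
opening: 0.0273
```

The opening of 27.3 mm matches the 28 mm pipe. I lift and carry it to the far spot in the tub, (.554,-.409).

step_arm:
  series:
    - [0,0,0,1,0]
    - [0,0,0,1,0]
    - [0,0,0,1,0]
    - [0,0,0,1,0]
    - [0,0,0,1,0]
    - [0,0.31,-1,0,0]
    - [0,0.31,-1,0,0]
    - [0,0.31,-1,0,0]
    - [0,0.31,-1,0,0]
    - [0,0.31,-1,0,0]
    - [0,0.31,-1,0,0]
    - [0,0.31,-1,0,0]

```text
time: 4.7
tool_pos: [0.391, 0.1111, 0.185]
tool_rot: [-3.142, -0.0, 1.715]
contact_force: [0.4, -0.1, -1.2]
opening: 0.0277
```

step_arm:
  series:
    - [0,0.31,-1,0,0]
    - [0,0.31,-1,0,0]
    - [0,0.31,-1,0,0]
    - [0,0.31,-1,0,0]
    - [0,0.31,-1,0,0]
    - [0,0.31,-1,0,0]
    - [0,0.31,-1,0,0]
    - [0,0.31,-1,0,0]
    - [0,0.31,-1,0,0]
    - [0,0.31,-1,0,0]
    - [0,0.31,-1,0,0]
    - [0,0.31,-1,0,0]

```text
time: 5.9
tool_pos: [0.484, -0.1888, 0.1848]
tool_rot: [-3.141, -0.0, 1.715]
contact_force: [-0.4, -0.2, -0.3]
opening: 0.0279
```

step_arm:
  series:
    - [0,0.31,-1,0,0]
    - [0,0.31,-1,0,0]
    - [0,0.31,-1,0,0]
    - [0,0.31,-1,0,0]
    - [0,0.31,-1,0,0]
    - [0,0.31,-1,0,0]
    - [0,0.31,-1,0,0]
    - [0,0.31,-0.8,0,0]
    - [0,0.3,0,0,0]
    - [0,0,0,0,0]
    - [0,0,0,0,0]

```text
time: 7.0
tool_pos: [0.5534, -0.3817, 0.1847]
tool_rot: [-3.141, -0.001, 1.716]
contact_force: [-0.4, 0.3, -0.6]
opening: 0.0274
```

```bash
python3 look.py wrist:w2 side:s2
```

```text
7.1 [ 0.5534 -0.3818  0.1851] [-3.141 -0.     1.716] [-0.4 -0.4 -1.3] 0.0274
```

View pics/w2.png

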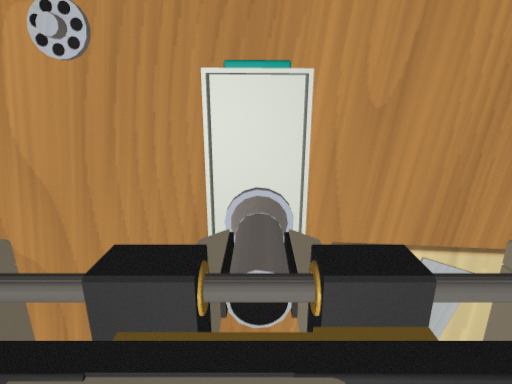

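View pics/s2.png

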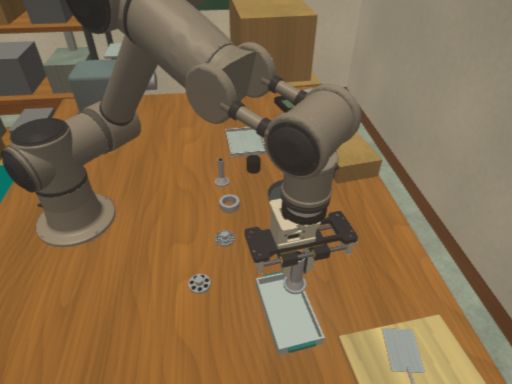

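The tube hangs straight and is aligned with the tub axis (tube at column 258, tub walls at columns 208–308). I'm 27 mm short in y, so I finish the travel and lower.

step_arm:
  series:
    - [0,0,-1,0,0]
    - [0,0,-0.1,0,0]
    - [0,0,0,-1,0]
    - [0,0,0,-1,0]
    - [0,0,0,-1,0]
    - [0,0,0,-1,0]
    - [0,0,0,-0.5,0]
    - [0,0,0,-0.2,0]
    - [0,0,0,0,0]

```text
time: 8.0
tool_pos: [0.5535, -0.4101, 0.0676]
tool_rot: [-3.142, -0.0, 1.715]
contact_force: [-0.1, 0.2, -0.2]
opening: 0.0271
```

step_arm:
  series:
    - [0,0,0,-0.08,0]
    - [0,0,0,-0.05,0]
    - [0,0,0,0,0]

```text
time: 8.3
tool_pos: [0.5537, -0.4105, 0.0649]
tool_rot: [3.141, 0.001, 1.715]
contact_force: [-0.2, -0.5, -1.2]
opening: 0.0273
```

step_arm:
  series:
    - [0,0,0,-0.05,0]
    - [0,0,0,0,0]
    - [0.6,0,0,0,0]
    - [0.6,0,0,0,0]
    - [0.6,0,0,0,0]
    - [0.6,0,0,0,0]
    - [0.6,0,0,0.3,0]
    - [0.7,0,0,1,0]
    - [0.7,0,0,1,0]
    - [0.7,0,0,1,0]
    - [0.7,0,0,1,0]
    - [0.7,0,0,1,0]

```text
time: 9.5
tool_pos: [0.5534, -0.4103, 0.1972]
tool_rot: [3.141, 0.0, 1.715]
contact_force: [0.4, -0.5, -0.8]
opening: 0.0643
```

```bash
python3 look.py wrist:w3
```

```text
9.55 [ 0.5548 -0.4115  0.2024] [3.136 0.006 1.715] [ 0.5 -0.9  3.6] 0.0644
```

View pics/w3.png

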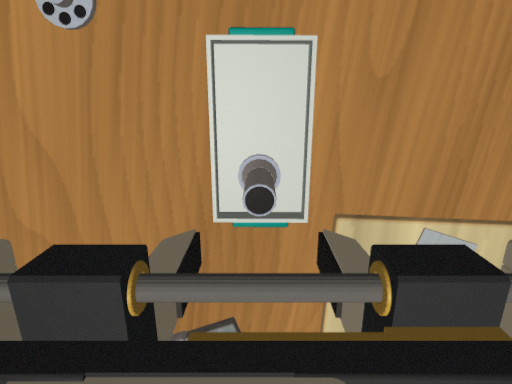

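The wide tube stands upright in the tub, mouth at (260,200). Next is the coarse plate.

step_arm:
  series:
    - [0.7,-0.9,0.635,0,0]
    - [0.7,-0.9,0.635,0,0]
    - [0.7,-0.9,0.635,0,0]
    - [0.7,-0.9,0.635,0,0]
    - [0.7,-0.9,0.635,0,0]
    - [0.7,-0.9,0.635,0,0]
    - [0.7,-0.9,0.635,0,-0.55]
    - [0.7,-0.9,0.635,-0.5,-0.55]
    - [0.7,-0.9,0.635,-1,0]
    - [0.7,0,0,-1,0]
    - [0.7,0,0,0,0]
    - [0.7,0,0,0,0]

```text
time: 10.75
tool_pos: [0.3515, -0.268, 0.1337]
tool_rot: [3.141, 0.001, 1.627]
contact_force: [0.6, -0.2, 0.3]
opening: 0.0642
```

```bash
python3 look.py wrist:w4; python3 - <<'E'
from h import *
d=np.load("pics/w4.npz");P=cloud(d)
for z0,z1,r in ((.016,.03,.03),(.004,.012,.04)):
    q=P[(np.hypot(P[...,0]-.351,P[...,1]+.268)<r)&(P[...,2]>z0)&(P[...,2]<z1)]
    print(len(q),q.mean(0),cv2.minEnclosingCircle(q[:,:2].astype(np.float32)*1000))
E
```

```text
10.8 [ 0.3519 -0.2683  0.1341] [3.140e+00 2.000e-03 1.627e+00] [ 1.4 -0.  -0. ] 0.0641
441 [ 0.35191061 -0.26783746  0.02180232] ((352.0694274902344, -268.5347595214844), 9.941726684570312)
2321 [ 0.35199087 -0.26690667  0.00824968] ((352.2816467285156, -268.6922912597656), 27.012100219726562)
```

View pics/w4.png

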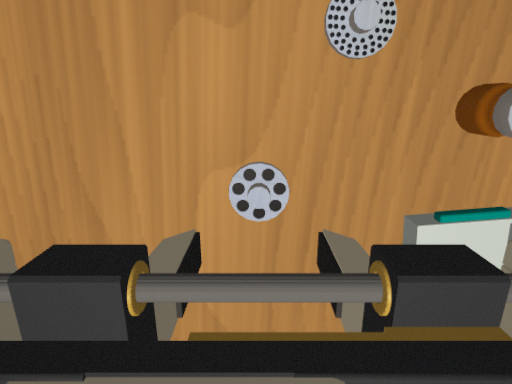

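The wrist view and depth put the hub at (.352,-.2685), right under the tool. I lower to z = 0.028 and grip.

step_arm:
  series:
    - [0.45,0,0,-1,0]
    - [0.45,0,0,-1,0]
    - [0.45,0,0,-1,0]
    - [0.45,0,0,-1,0]
    - [0.45,0,0,-0.25,0]
    - [0.45,0,0,0,0]
    - [0,0,0,0,0]
    - [0,0,0,0,0]
    - [0,0,0,0,0]
    - [0,0,0,0,0]
    - [0,0,0,0,0]
    - [0,0,0,0,0]

```text
time: 12.0
tool_pos: [0.3514, -0.2679, 0.0276]
tool_rot: [3.14, 0.001, 1.627]
contact_force: [-0.5, 1.1, 6.7]
opening: 0.0189
```

step_arm:
  series:
    - [0,0,0,0.5,0]
    - [0,0,0,1,0]
    - [0,0,0,1,0]
    - [0,0,0,1,0]
    - [0,0,0,1,0]
    - [0,0,0,1,0]
    - [0,0.25,0.97,0,0]
    - [0,0.25,0.97,0,0]
    - [0,0.25,0.97,0,0]
    - [0,0.25,0.97,0,0]
    - [0,0.25,0.97,0,0]
    - [0,0.25,0.97,0,0]

```text
time: 13.2
tool_pos: [0.3883, -0.1208, 0.1643]
tool_rot: [-3.142, -0.0, 1.627]
contact_force: [-1.1, 0.4, -1.1]
opening: 0.0186
```

step_arm:
  series:
    - [0,0.25,0.97,0,0]
    - [0,0.25,0.97,0,0]
    - [0,0.25,0.97,0,0]
    - [0,0.25,0.97,0,0]
    - [0,0.25,0.97,0,0]
    - [0,0.25,0.97,0,0]
    - [0,0.25,0.97,0,0]
    - [0,0.25,0.97,0,0]
    - [0,0.25,0.97,0,0]
    - [0,0.25,0.97,0,0]
    - [0,0.25,0.97,0,0]
    - [0,0.25,0.97,0,0]

```text
time: 14.4
tool_pos: [0.4633, 0.1701, 0.1642]
tool_rot: [-3.141, 0.0, 1.627]
contact_force: [1.4, -0.5, -0.7]
opening: 0.0188
```

step_arm:
  series:
    - [0,0.25,0.97,0,0]
    - [0,0.25,0.97,0,0]
    - [0,0.25,0.97,0,0]
    - [0,0.25,0.97,0,0]
    - [0,0.25,0.97,0,0]
    - [0,0.25,0.97,0,0]
    - [0,0.25,0.97,0,0]
    - [0,0.25,0.97,0,0]
    - [0,0.25,0.97,0,0]
    - [0,0,0,0,0]
    - [0,0,0,0,0]

```text
time: 15.5
tool_pos: [0.5192, 0.3872, 0.1635]
tool_rot: [-3.14, 0.001, 1.628]
contact_force: [0.1, 0.1, -1.3]
opening: 0.0189
```

```bash
python3 look.py wrist:w5
```

```text
15.55 [0.5192 0.3867 0.1637] [-3.140e+00  1.000e-03  1.627e+00] [ 0.4  0.3 -1.6] 0.0188
```

View pics/w5.png

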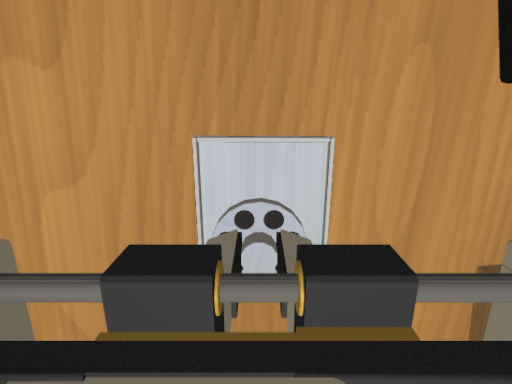

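The plate hangs level over the pan, with the pan's walls at columns 198–330. I lower it.

step_arm:
  series:
    - [0,0.1,0,-1,0]
    - [0,0,0,-1,0]
    - [0,0,0,-1,0]
    - [0,0,0,-1,0]
    - [0,0,0,-0.8,0]
    - [0,0,0,-0.35,0]
    - [0,0,0,-0.06,0]
    - [0,0,0,0,0]

```text
time: 16.35
tool_pos: [0.5226, 0.3871, 0.0348]
tool_rot: [3.141, -0.0, 1.626]
contact_force: [-0.3, -0.5, -1.4]
opening: 0.0187
```

step_arm:
  series:
    - [0,0,0,-0.06,0]
    - [0,0,0,-0.04,0]
    - [0,0,0,0,0]

```text
time: 16.65
tool_pos: [0.5224, 0.3874, 0.032]
tool_rot: [3.141, -0.0, 1.627]
contact_force: [0.2, -0.9, -2.8]
opening: 0.0189
```

step_arm:
  series:
    - [0.5,0,0,0,0]
    - [0.5,0,0,0,0]
    - [0.5,0,0,0,0]
    - [0.5,0,0,0,0]
    - [0.5,0,0,0.5,0]
    - [0.6,0,0,1,0]
    - [0.7,0,0,1,0]
    - [0.7,0,0,1,0]
    - [0.7,0,0,1,0]
    - [0.7,0,0,1,0]
    - [0.7,0,0,1,0]
    - [0.7,0,0,0,0]

```text
time: 17.85
tool_pos: [0.5238, 0.3883, 0.1993]
tool_rot: [3.134, -0.004, 1.627]
contact_force: [0.6, 0.5, -0.5]
opening: 0.0642
```

```bash
python3 look.py wrist:w6; python3 - <<'E'
from h import *
d=np.load("pics/w6.npz");P=cloud(d)
for z0,z1,r in ((.021,.034,.03),(.009,.015,.04)):
    q=P[(np.hypot(P[...,0]-.522,P[...,1]-.387)<r)&(P[...,2]>z0)&(P[...,2]<z1)]
    print(len(q),q.mean(0),np.median(q[:,2]),cv2.minEnclosingCircle(q[:,:2].astype(np.float32)*1000))
q=P[(np.hypot(P[...,0]-.522,P[...,1]-.347)<.13)&(P[...,2]>.012)&(P[...,2]<.02)]
print(cv2.minAreaRect(q[:,:2].astype(np.float32)*1000))
E
```

```text
17.9 [0.523  0.3878 0.1969] [ 3.137e+00 -2.000e-03  1.627e+00] [ 0.6 -0.2 -0.8] 0.0644
296 [0.5229899  0.38711256 0.02589771] 0.026009762238791034 ((522.806396484375, 386.5325012207031), 10.133476257324219)
1592 [0.52275091 0.3879555  0.01226782] 0.01225960022602729 ((522.8883666992188, 386.4580383300781), 27.150466918945312)
((525.2211303710938, 353.353515625), (130.2494659423828, 158.5210723876953), 3.10862135887146)
```

View pics/w6.png

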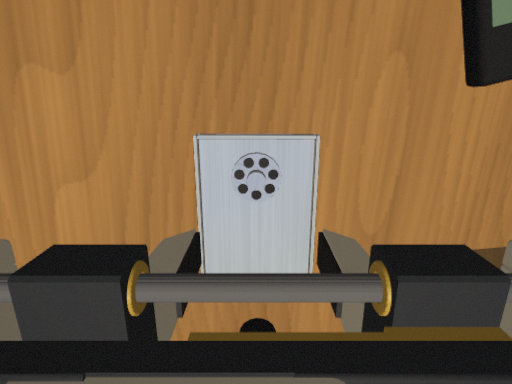

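The coarse plate lies flat in the pan at (.523,.387), hub top at 26 mm, as it should be. Next is the narrow tube.

step_arm:
  series:
    - [0.7,-0.355,-0.97,0,0.55]
    - [0.7,-0.355,-0.97,0,0.55]
    - [0.7,-0.355,-0.97,0,0]
    - [0.7,-0.355,-0.97,0,0]
    - [0.7,-0.355,-0.97,0,0]
    - [0.7,-0.355,-0.97,0,0]
    - [0.7,-0.355,-0.97,0,0]
    - [0.7,-0.355,-0.97,0,0]
    - [0.7,-0.355,-0.97,0,0]
    - [0.7,-0.355,-0.97,0,0]
    - [0.7,-0.355,-0.97,0,0]
    - [0.7,0,0,0,0]

```text
time: 19.1
tool_pos: [0.423, 0.1186, 0.1933]
tool_rot: [-3.139, 0.001, 1.713]
contact_force: [-0.2, 0.4, -0.7]
opening: 0.0644
```

step_arm:
  series:
    - [0.7,0,0,0,0]

```text
time: 19.2
tool_pos: [0.4244, 0.1204, 0.1937]
tool_rot: [-3.141, -0.0, 1.713]
contact_force: [-0.0, 0.2, -0.2]
opening: 0.0646
```

```bash
python3 look.py wrist:w7; python3 - <<'E'
from h import *
d=np.load("pics/w7.npz");P=cloud(d)
q=P[(np.hypot(P[...,0]-.425,P[...,1]-.12)<.03)&(P[...,2]>.03)&(P[...,2]<.1)]
print(len(q),q.mean(0),cv2.minEnclosingCircle(q[:,:2].astype(np.float32)*1000))
E
```

```text
19.25 [0.4247 0.1208 0.1938] [-3.142 -0.     1.714] [-0.1 -0.5 -0.7] 0.0637
656 [0.42570753 0.12422302 0.07734228] ((426.18487548828125, 120.97235870361328), 9.09048080444336)
```

View pics/w7.png

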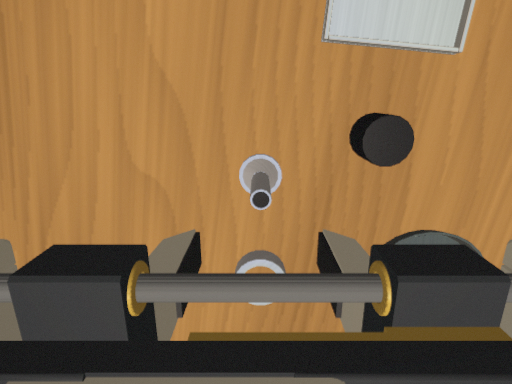

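The narrow tube's mouth is at (260,199) in the wrist view, and depth gives (.426,.121). I adjust by 1 mm, lower to z = 0.060 and grip.

step_arm:
  series:
    - [0.7,0.06,0,-1,0]
    - [0.7,0,0,-1,0]
    - [0.7,0,0,-1,0]
    - [0.7,0,0,-1,0]
    - [0.6,0,0,-1,0]
    - [0.5,0,0,-0.35,0]
    - [0,0,0,0,0]
    - [0,0,0,0,0]
    - [0,0,0,0,0]
    - [0,0,0,0,0]
    - [0,0,0,0,0]
    - [0,0,0,0,0]

```text
time: 20.45
tool_pos: [0.4265, 0.1206, 0.0609]
tool_rot: [3.14, 0.0, 1.715]
contact_force: [-0.7, -0.2, 4.2]
opening: 0.0175
```

step_arm:
  series:
    - [0,0,0,0,0]
    - [0,0,0,0,0]
    - [0,0,0,0,0]

```text
time: 20.75
tool_pos: [0.4265, 0.1206, 0.0609]
tool_rot: [3.14, -0.0, 1.715]
contact_force: [-0.8, 0.6, 5.9]
opening: 0.0171
```

step_arm:
  series:
    - [0,0,0,1,0]
    - [0,0,0,1,0]
    - [0,0,0,1,0]
    - [0,0,0,1,0]
    - [0,0,0,1,0]
    - [0,0.257,-0.99,0,0]
    - [0,0.257,-0.99,0,0]
    - [0,0.257,-0.99,0,0]
    - [0,0.257,-0.99,0,0]
    - [0,0.257,-0.99,0,0]
    - [0,0.257,-0.99,0,0]
    - [0,0.257,-0.99,0,0]

```text
time: 21.95
tool_pos: [0.471, -0.0537, 0.1851]
tool_rot: [-3.141, -0.0, 1.715]
contact_force: [0.6, -0.3, 0.1]
opening: 0.0177
```

step_arm:
  series:
    - [0,0.257,-0.99,0,0]
    - [0,0.257,-0.99,0,0]
    - [0,0.257,-0.99,0,0]
    - [0,0.257,-0.99,0,0]
    - [0,0.257,-0.99,0,0]
    - [0,0.257,-0.99,0,0]
    - [0,0.257,-0.99,0,0]
    - [0,0.257,-0.99,0,0]
    - [0,0.257,-0.99,0,0]
    - [0,0.257,-0.99,0,0]
    - [0,0.257,-0.99,0,0]
    - [0,0,0,0,0]

```text
time: 23.15
tool_pos: [0.5417, -0.3278, 0.1845]
tool_rot: [-3.141, 0.001, 1.712]
contact_force: [0.7, -0.5, -0.8]
opening: 0.0177
```

```bash
python3 look.py wrist:w8
```

```text
23.2 [ 0.5414 -0.326   0.1844] [-3.141e+00 -1.000e-03  1.713e+00] [ 0.4  0.6 -0.7] 0.0174
```

View pics/w8.png

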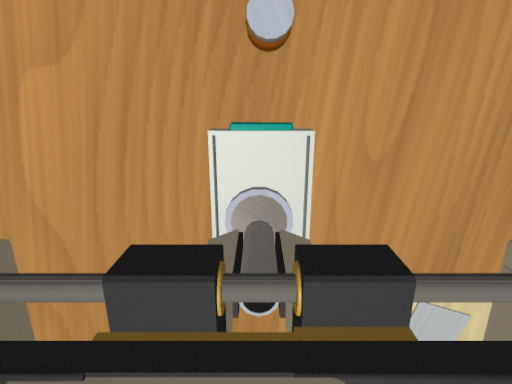

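The tube is centred over the tub (columns 212–310) with the jar well clear at (269,20). I lower and release.

step_arm:
  series:
    - [0,0,0,-1,0]
    - [0,0,0,-1,0]
    - [0,0,0,-1,0]
    - [0,0,0,-1,0]
    - [0,0,0,-0.5,0]
    - [0,0,0,-0.15,0]
    - [0,0,0,-0.05,0]
    - [0,0,0,0,0]

```text
time: 24.0
tool_pos: [0.5423, -0.3252, 0.0689]
tool_rot: [3.14, 0.001, 1.715]
contact_force: [-0.7, -0.3, 0.2]
opening: 0.0175
```

step_arm:
  series:
    - [0,0,0,-0.1,0]
    - [0,0,0,-0.06,0]
    - [0,0,0,0,0]
    - [0,0,0,0,0]

```text
time: 24.4
tool_pos: [0.5422, -0.3253, 0.0649]
tool_rot: [3.14, 0.001, 1.715]
contact_force: [-0.6, 1.3, 4.6]
opening: 0.0173
```

step_arm:
  series:
    - [0.5,0,0,0,0]
    - [0.5,0,0,0,0]
    - [0.5,0,0,0,0]
    - [0.5,0,0,0,0]
    - [0.5,0,0,0.3,0]
    - [0.6,0,0,1,0]
    - [0.7,0,0,1,0]
    - [0.7,0,0,1,0]
    - [0.7,0,0,1,0]
    - [0.7,0,0,1,0]
    - [0.7,0,0,0,0]
    - [0.7,0,0,0,0]

```text
time: 25.6
tool_pos: [0.5418, -0.325, 0.1968]
tool_rot: [3.141, 0.001, 1.715]
contact_force: [-0.3, -0.2, -0.3]
opening: 0.0643
```

```bash
python3 look.py wrist:w9 side:s9
```

```text
25.7 [ 0.5412 -0.3246  0.1951] [-3.140e+00 -2.000e-03  1.715e+00] [-0.9  0.6  0.4] 0.0643
```

View pics/w9.png

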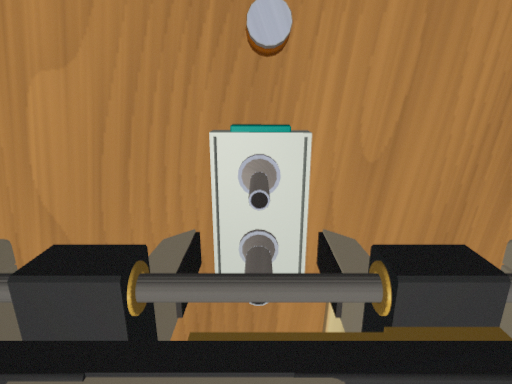

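Both tubes stand upright, mouths at (259,200) and about (258,295). Next is the fine plate.

step_arm:
  series:
    - [0.7,-0.61,0.98,0,-0.55]
    - [0.7,-0.61,0.98,0,-0.55]
    - [0.7,-0.61,0.98,0,0]
    - [0.7,-0.61,0.98,0,0]
    - [0.7,-0.61,0.98,0,0]
    - [0.7,-0.61,0.98,0,0]
    - [0.7,-0.61,0.98,-0.5,0]
    - [0.7,-0.61,0.98,-1,0]
    - [0.7,0,0,-1,0]
    - [0.6,0,0,0,0]
    - [0.5,0,0,0,0]

```text
time: 26.8
tool_pos: [0.4198, -0.1291, 0.1336]
tool_rot: [-3.14, -0.001, 1.627]
contact_force: [-0.4, -0.8, -0.3]
opening: 0.0527
```

```bash
python3 look.py wrist:w10; python3 - <<'E'
from h import *
d=np.load("pics/w10.npz");P=cloud(d)
for z0,z1,r in ((.016,.03,.03),(.004,.012,.04)):
    q=P[(np.hypot(P[...,0]-.42,P[...,1]+.129)<r)&(P[...,2]>z0)&(P[...,2]<z1)]
    print(len(q),q.mean(0),cv2.minEnclosingCircle(q[:,:2].astype(np.float32)*1000))
E
```

```text
26.85 [ 0.4203 -0.1295  0.1342] [3.141 0.    1.627] [-0.2 -0.2  1.3] 0.049
446 [ 0.4216052  -0.12698507  0.02184799] ((421.7516784667969, -127.54972076416016), 9.919649124145508)
2338 [ 0.42161245 -0.12604203  0.00820789] ((421.73809814453125, -127.66465759277344), 26.931716918945312)
```

View pics/w10.png

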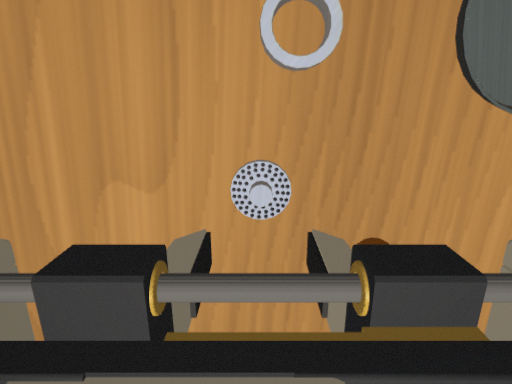

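The hub is at (.4218,-.1276). I correct by about 2 mm, lower and grip.

step_arm:
  series:
    - [0.45,0.06,0.07,-1,0]
    - [0.45,0,0,-1,0]
    - [0.45,0,0,-1,0]
    - [0.45,0,0,-1,0]
    - [0.45,0,0,-0.25,0]
    - [0.45,0,0,0,0]
    - [0,0,0,0,0]
    - [0,0,0,0,0]
    - [0,0,0,0,0]
    - [0,0,0,0,0]
    - [0,0,0,0,0]
    - [0,0,0,0,0]

```text
time: 28.05
tool_pos: [0.4217, -0.1275, 0.0283]
tool_rot: [3.14, 0.001, 1.627]
contact_force: [-1.0, 0.2, 6.9]
opening: 0.0188
```

step_arm:
  series:
    - [0,0,0,0.5,0]
    - [0,0,0,1,0]
    - [0,0,0,1,0]
    - [0,0,0,1,0]
    - [0,0,0,1,0]
    - [0,0,0,1,0]
    - [0,0.231,0.966,0,0]
    - [0,0.231,0.966,0,0]
    - [0,0.231,0.966,0,0]
    - [0,0.231,0.966,0,0]
    - [0,0.231,0.966,0,0]
    - [0,0.231,0.966,0,0]

```text
time: 29.25
tool_pos: [0.4557, 0.0188, 0.165]
tool_rot: [-3.141, -0.0, 1.627]
contact_force: [-0.1, -0.5, -1.5]
opening: 0.0186
```

step_arm:
  series:
    - [0,0.231,0.966,0,0]
    - [0,0.231,0.966,0,0]
    - [0,0.231,0.966,0,0]
    - [0,0.231,0.966,0,0]
    - [0,0.231,0.966,0,0]
    - [0,0.231,0.966,0,0]
    - [0,0.231,0.966,0,0]
    - [0,0.231,0.966,0,0]
    - [0,0.231,0.966,0,0]
    - [0,0.231,0.966,0,0]
    - [0,0.231,0.966,0,0]
    - [0,0.231,0.966,0,0]

```text
time: 30.45
tool_pos: [0.525, 0.3084, 0.1648]
tool_rot: [-3.141, 0.0, 1.627]
contact_force: [-0.2, -0.6, -2.2]
opening: 0.0189
```

step_arm:
  series:
    - [0,0,0,0,0]
    - [0,0,0,0,0]

```text
time: 30.65
tool_pos: [0.5246, 0.3076, 0.1645]
tool_rot: [-3.141, 0.001, 1.628]
contact_force: [-0.0, -0.4, -1.4]
opening: 0.0185
```

```bash
python3 look.py wrist:w11
```

```text
30.7 [0.5247 0.307  0.1646] [-3.141e+00  1.000e-03  1.627e+00] [-0.5 -0.8 -1.4] 0.0186
```

View pics/w11.png

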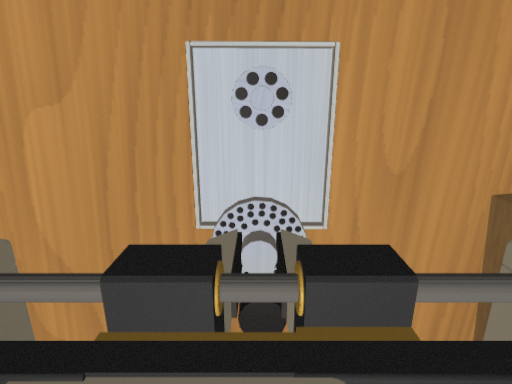

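The fine plate hangs level, with the coarse plate well clear at (262,97) and room left at the near end of the pan. I lower it.

step_arm:
  series:
    - [0,0,0,-1,0]
    - [0,0,0,-1,0]
    - [0,0,0,-1,0]
    - [0,0,0,-1,0]
    - [0,0,0,-0.8,0]
    - [0,0,0,-0.35,0]
    - [0,0,0,-0.05,0]
    - [0,0,0,-0.04,0]
    - [0,0,0,0,0]

```text
time: 31.6
tool_pos: [0.5259, 0.3076, 0.0352]
tool_rot: [3.14, -0.001, 1.627]
contact_force: [-0.1, 0.2, -0.7]
opening: 0.0189
```

step_arm:
  series:
    - [0,0,0,-0.07,0]
    - [0,0,0,-0.04,0]
    - [0,0,0,0,0]
    - [0.5,0,0,0,0]
    - [0.5,0,0,0,0]
    - [0.5,0,0,0,0]
    - [0.5,0,0,0,0]
    - [0.5,0,0,0.5,0]
    - [0.7,0,0,1,0]
    - [0.9,0,0,1,0]
    - [1,0,0,1,0]
    - [1,0,0,1,0]

```text
time: 32.8
tool_pos: [0.5252, 0.3075, 0.1457]
tool_rot: [3.141, -0.0, 1.627]
contact_force: [1.0, 0.5, 0.1]
opening: 0.0731
```

step_arm:
  series:
    - [1,0,0,1,0]
    - [1,0,0,0,0]
    - [1,0,0,0,0]

```text
time: 33.1
tool_pos: [0.5252, 0.3076, 0.1694]
tool_rot: [3.14, -0.0, 1.627]
contact_force: [0.4, -0.0, -1.1]
opening: 0.0912
```

```bash
python3 look.py wrist:w12; python3 - <<'E'
from h import *
d=np.load("pics/w12.npz");P=cloud(d)
for y in (.307,.387):
  for z0,z1,r in ((.021,.034,.03),(.009,.015,.03)):
    q=P[(np.hypot(P[...,0]-.524,P[...,1]-y)<r)&(P[...,2]>z0)&(P[...,2]<z1)]
    print(len(q),q.mean(0),q[:,2].min(),q[:,2].max(),cv2.minEnclosingCircle(q[:,:2].astype(np.float32)*1000))
E
```

```text
33.15 [0.5248 0.3073 0.1683] [-3.141  0.     1.627] [ 0.4 -0.3 -0.7] 0.0915
350 [0.52624389 0.30819823 0.02596568] 0.021016204638661218 0.02856114844947305 ((526.2664794921875, 307.6167297363281), 9.891616821289062)
1903 [0.52617044 0.30894685 0.01223447] 0.009002744643519967 0.014918343688395619 ((526.2938842773438, 307.5522766113281), 26.872957229614258)
423 [0.52297252 0.38664993 0.02623122] 0.02384270471383504 0.028211959819115284 ((522.9959716796875, 386.46856689453125), 9.850391387939453)
2434 [0.52288921 0.38717324 0.01228568] 0.009387083121577267 0.014875619960637076 ((522.894775390625, 386.6227111816406), 26.85649299621582)
```

View pics/w12.png

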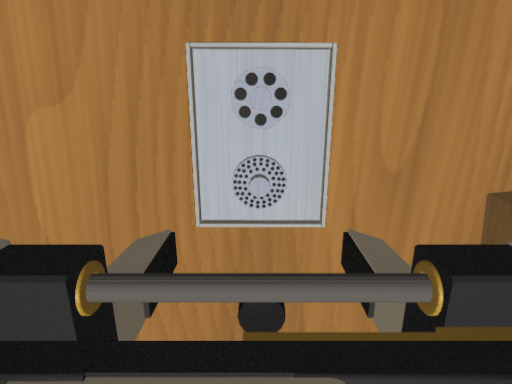

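Both plates lie flat side by side: (.523,.387) and (.526,.308), hub tops at 26 mm. Next is the ring nut.

step_arm:
  series:
    - [1,-0.276,-1,0,0]
    - [1,-0.276,-1,0,0]
    - [1,-0.276,-1,0,0]
    - [1,-0.276,-1,0,0]
    - [1,-0.276,-1,0,0]
    - [1,-0.276,-1,0,0]
    - [1,-0.276,-1,0,0]
    - [1,-0.276,-1,0,0]
    - [1,-0.276,-1,0,0]
    - [1,-0.276,-1,0,0]
    - [1,-0.276,-1,-0.4,0]
    - [1,-0.276,-1,-1,0]

```text
time: 34.35
tool_pos: [0.4426, 0.0065, 0.1338]
tool_rot: [3.139, 0.001, 1.627]
contact_force: [0.5, -0.4, -0.1]
opening: 0.0924
```

step_arm:
  series:
    - [1,0,-0.2,0,0]
    - [1,0,0,0,0]
    - [1,0,0,0,0]

```text
time: 34.65
tool_pos: [0.4429, 0.003, 0.1341]
tool_rot: [3.141, -0.0, 1.627]
contact_force: [-0.1, -0.4, -0.1]
opening: 0.0915
```

```bash
python3 look.py wrist:w13; python3 - <<'E'
from h import *
d=np.load("pics/w13.npz");P=cloud(d)
for z0,z1,r in ((.02,.03,.05),):
    q=P[(np.hypot(P[...,0]-.442,P[...,1]-.003)<r)&(P[...,2]>z0)&(P[...,2]<z1)]
    print(len(q),q.mean(0),cv2.minEnclosingCircle(q[:,:2].astype(np.float32)*1000))
E
```

```text
34.7 [0.443  0.0032 0.1342] [ 3.141 -0.     1.627] [-0.3  0.4  0.5] 0.0917
2004 [0.44315229 0.00409629 0.0238497 ] ((443.2210693359375, 2.86118483543396), 29.935325622558594)
```

View pics/w13.png

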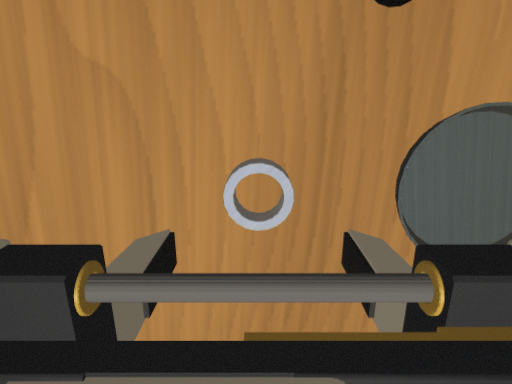

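The ring is centred at (.443,.003). I lower to z = 0.026 and grip.

step_arm:
  series:
    - [1,0,0,-1,0]
    - [1,0,0,-1,0]
    - [1,0,0,-1,0]
    - [1,0,0,-1,0]
    - [1,0,0,-0.33,0]
    - [1,0,0,0,0]
    - [0,0,0,0,0]
    - [0,0,0,0,0]
    - [0,0,0,0,0]
    - [0,0,0,0,0]
    - [0,0,0,0,0]
    - [0,0,0,0,0]

```text
time: 35.9
tool_pos: [0.4427, 0.0024, 0.0259]
tool_rot: [3.141, 0.0, 1.627]
contact_force: [-0.4, 0.9, 5.8]
opening: 0.058
```

step_arm:
  series:
    - [0,0,0,0,0]
    - [0,0,0,0,0]

```text
time: 36.1
tool_pos: [0.4426, 0.0024, 0.0259]
tool_rot: [3.141, 0.0, 1.627]
contact_force: [0.1, 0.8, 6.3]
opening: 0.0587
```

step_arm:
  series:
    - [0,0,0,1,0]
    - [0,0,0,1,0]
    - [0,0,0,1,0]
    - [0,0.94,0.078,0,0]
    - [0,0.94,0.078,0,0]
    - [0,0.94,0.078,0,0]
    - [0,0.94,0.078,0,0]
    - [0,0.94,0.078,0,0]
    - [0,0.94,0.078,0,0]
    - [0,0.94,0.078,0,0]
    - [0,0.94,0.078,0,0]
    - [0,0,0,0,0]

```text
time: 37.3
tool_pos: [0.6324, 0.0182, 0.0997]
tool_rot: [3.14, 0.0, 1.627]
contact_force: [-0.4, -0.6, -1.6]
opening: 0.0583
```

```bash
python3 look.py wrist:w14 side:s14
```

```text
37.4 [0.6297 0.0182 0.0995] [-3.14  -0.     1.627] [-0.  -0.1 -1.3] 0.0586
```

View pics/w14.png

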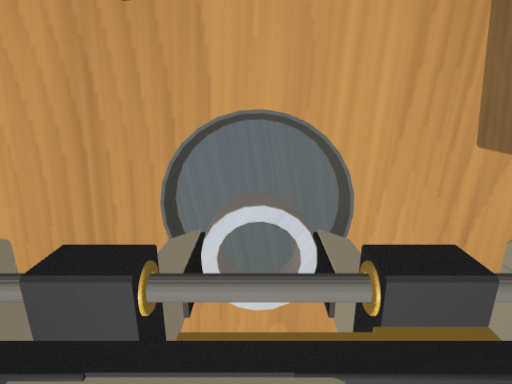

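View pics/s14.png

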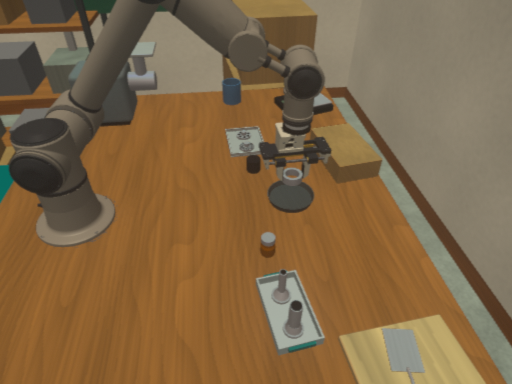

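The ring is level and centred over the dish (ring column 259, dish 162–352). I lower it.

step_arm:
  series:
    - [0,0,0,-1,0]
    - [0,0,0,-1,0]
    - [0,0,0,-0.5,0]
    - [0,0,0,-0.1,0]
    - [0,0,0,0,0]
    - [0,0,0,-0.06,0]
    - [0,0,0,0,0]

```text
time: 38.1
tool_pos: [0.6309, 0.018, 0.035]
tool_rot: [3.14, 0.0, 1.627]
contact_force: [0.5, 0.9, -1.0]
opening: 0.0584
```

step_arm:
  series:
    - [0,0,0,-0.1,0]
    - [0,0,0,-0.07,0]
    - [0,0,0,0,0]
    - [0,0,0,0,0]

```text
time: 38.5
tool_pos: [0.6306, 0.0181, 0.03]
tool_rot: [3.141, 0.0, 1.627]
contact_force: [-0.0, -0.1, 1.3]
opening: 0.0583
```

step_arm:
  series:
    - [0.76,0,0,0,0]
    - [0.76,0,0,0,0]
    - [0.76,0,0,0,0]
    - [0.76,0,0,0.4,0]
    - [0.76,0,0,1,0]
    - [0.76,0,0,1,0]
    - [0.8,0,0,1,0]
    - [0.8,0,0,1,0]
    - [0.8,0,0,1,0]
    - [0.8,0,0,0,0]
    - [0.8,0,0,0,0]

```text
time: 39.6
tool_pos: [0.6304, 0.0181, 0.1654]
tool_rot: [3.14, 0.0, 1.627]
contact_force: [0.1, 0.2, -0.6]
opening: 0.0732
```

```bash
python3 look.py wrist:w15 side:s15 scene:c15; python3 - <<'E'
from h import *
for f in ("w15","s15","c15"):
    d=np.load(f"pics/{f}.npz");P=cloud(d)
    for k,(x,y,r,z0,z1) in dict(ring=(.630,.018,.05,.022,.035),jar=(.529,-.187,.035,.05,.07),timer=(.535,.178,.035,.04,.055),tubeW=(.554,-.41,.025,.04,.11),tubeN=(.542,-.325,.025,.04,.11)).items():
        q=P[(np.hypot(P[...,0]-x,P[...,1]-y)<r)&(P[...,2]>z0)&(P[...,2]<z1)]
        if len(q)>20: print(f,k,len(q),q.mean(0).round(4),q[:,2].max().round(4),np.round(cv2.minEnclosingCircle(q[:,:2].astype(np.float32)*1000)[0],1))
E
```

```text
39.75 [0.6296 0.0182 0.1633] [-3.139 -0.     1.627] [ 0.6 -0.1 -1.1] 0.0734
w15 ring 1726 [0.631  0.0195 0.0277] 0.0303 [630.8  18.7]
w15 timer 377 [0.5385 0.1581 0.0445] 0.048 [537.4 160.8]
s15 ring 139 [0.6289 0.0143 0.0272] 0.0318 [630.9  16.1]
s15 jar 154 [ 0.5286 -0.1919  0.0589] 0.0631 [ 529.5 -189.2]
s15 timer 109 [0.5336 0.1741 0.0451] 0.0493 [533.7 176.7]
s15 tubeW 314 [ 0.5507 -0.4173  0.0786] 0.0973 [ 552.5 -411.7]
s15 tubeN 156 [ 0.5399 -0.3304  0.0746] 0.0964 [ 540.6 -326.1]
c15 ring 179 [0.6315 0.02   0.0273] 0.0321 [631.   19.3]
c15 timer 234 [0.5356 0.1798 0.0452] 0.0498 [534.7 179.6]
```

View pics/w15.png

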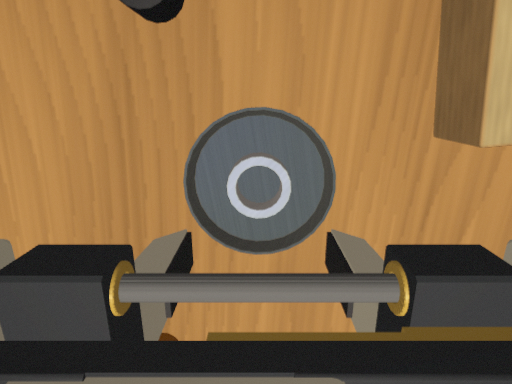

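View pics/s15.png

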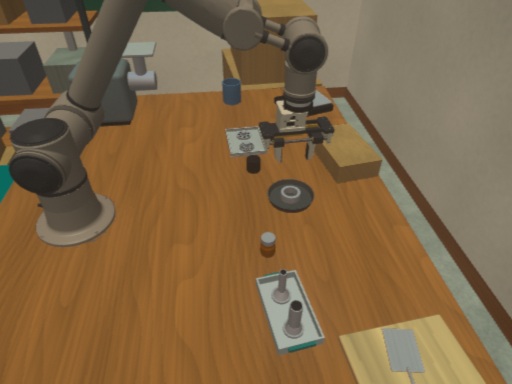

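All the parts are in place. In the side view the ring is in the dish at (290,194), both tubes are upright in the tub at (283,280) and (294,315), and both plates are in the pan at (244,140). The jar and timer are where they started, and the gripper is clear at z = 0.16.

```bash
python3 -c "
from cell import hand_in
print(hand_in())"
```

```text
the job is handed in; nothing more can be done
None
```

I put all five parts away and handed the job in at about 39.8 s of the 125 s allowed; hand-in reports no verdict.

- **Plates:** both lie flat in the pan, hubs up. They are about 40 mm either side of its centre, with hub tops at 26 mm, as expected on a 4 mm floor.
- **Tubes:** both stand upright in the tub, about 43 mm either side of its centre. The last side view measured their tops at 96–97 mm, against an expected 94 mm. That camera also read the standing tubes about 3 mm high at the start, so I took this as reading error.
- **Ring nut:** it lies flat, within about 3 mm of the dish's centre, with its top at about 28 mm.
- **Jar and timer:** the side view puts both within about 2 mm of where they started. One wrist reading put the timer about 18 mm off, but only its edge was in that picture. The side and scene cameras both showed it unmoved, so I trusted those.

The gripper was empty and well clear of everything at z ≈ 0.16 m. I saw no wrist force above about 7 N in the readings at the end of each move.

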